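Index the specimen turntable under the loupe

ROBOT

A 7-joint arm with a two-finger parallel gripper is mounted at the origin on the work surface. World frame = base frame: x ahead of the robot, y to its left, z up, the work surface at z = 0. Lengths are in mm, angles in rad, forces in N, time in s.
With the tool pointing down it reaches from about 425 to 825 mm from the base axis. Payload 3.6 kg.
Tool frame: the origin (TCP) lies at the very end of the fingers, on their centre line; the grasp point (between the pads) lies 19 mm behind it; z points along the fingers, y is the line along which they close (so a half turn about z gives the same grasp; the last joint's range is limited). The gripper opens to 85 mm and grips with 20 to 120 N. Pads are 22 mm wide; open, the fingers measure 114 mm over their backs; the gripper's body (76 mm by 85 mm) begins 54 mm behind the grasp point. The pads swing forward as they close: fully open they stand 13 mm farther back than shut.
Start: joints at [1.236, 0.615, -0.013, 1.423, 0.008, 1.103, -0.04], TCP at [196.937, -619.418, 231.297] pointing down, gripper open.
Joint ranges: [-3.12, 3.12], [-0.3, 2.06], [-1.34, 1.32], [0.26, 2.42], [-1.36, 4.5], [0.01, 1.98], [-2.84, 2.84]. Speed limits (rad/s): [2.79, 2.79, 3.14, 3.14, 3.14, 3.14, 3.14].

INTERFACE

Orientations are given as a unit quaternion [w, x, y, z].
In Python, from bench import env gives the robot as it stands. Calls block until the motion is done:
- env.move_pose(position, orientation): joint-space move of the TCP to a pose.
- env.move_l(position, orientation=None, max_speed=150, max_force=None): straight line of the TCP; orientation=None keeps the orientation; max_speed is the mean speed in mm/s. With max_force (N) it stops when the force on the tool has changed by that much, and returns True; else False.
- env.move_joints(angles): joint-space move.
- env.grip(opening, force=None): finger opening in mm; force is the grip in N (None keeps the last); returns when the fingers have stopped.
- env.pause(seconds).
- env.ik(position, orientation): joint angles nearest the present ones, or None.
- env.get_state(): the state.
- env.snapshot(name): name is "scene" or "top" or "wrist"; returns the picture (480x640x3 uint8, red, green, blue); there is no depth.
- env.get_calibration(name): a dict with "fovy" (degrees; the focal length in pixels is half the picture's height over the tangent of half this angle, whatever the lens; pixels are square), "cx", "cy" (the principal point, pixels), "xyz" and "orientation" of the camera in the world. Camera axes: x right, y up, looking along -z (the intrinsics and any distortion apply to the point x, -y, -z); pixel columns grow to the right and rows downward; lengths in mm; the calibration is good to about 2 mm. A picture is of the moment at which its call begins: read the wrist's pose just before it. get_calibration takes no time and is no camera call; for the wrist camera it gives the pose at the moment of the call.
A pose or a line that the arm cannot do raises env.IKError and nothing moves.
- env.finish_job(): hands the job in; it is judged then, once.
Trained networks look in the newest picture that a camera, given by its name, has taken for a name from the list of things; names that differ only in an ending like _2 or _b are one class to them, and where a whole thing is asked for, a point or a joint stands for the part that bears it (a point fixed in the world has none). Each returns a list of dicts, best first, with "confidence" (0 to 1); they miss things now and then, are a little off and sometimes report something else, mostly with a low value. They report only what shows in the picture. A call takes as long as a camera call. They do not tell look-alikes from the thing itself.
- env.boxes_of(camera, query): "box" ([left, top, right, bottom] in pixels, round what is visible of it).
The state is a dict: "clock": time; "joint_positions": joint angles; "qd": joint speeds; "effort": joint torques, N m; "position": TCP position; "ee_rot": TCP orientation; "wrist_force": force on the tool from outside, world axes, zero at the start; "ft_torque": the same for the moment, N m; "grip_width": finger opening in mm; "grip_force": force on a finger pad.
Only numpy, scipy, OpenCV 4.12 (cv2) and the standard library are available. Lean on these libraries where they do the work, as an engineer would, in place of code of your own. Each camera call takes 0.05 s, during which the arm holds its last target. There are 200 camera calls.

TASK

Bring the square resin specimen block under the loupe by turning the turntable, not by picking it up. Pull up the T-shaped locking plunger and twist it so that it stays out, turn the turntable by its bar handle, then twist the plunger back so that it drops fully home and locks again. Leave the dish in its seat, and leave the jar and the bowl where they stand.

Things in the scene. Friction and masses are not known exactly. Their poses are not given: they have to be found in the camera images.
- block: The square clear resin block with a dark beetle inside, 32 x 32 x 24 mm high, 35 g, loose in one of the turntable's outer round seats (6 mm deep, 50 mm wide inside), at the left or the right. Origin: centre of its underside. The three seats lie 75 mm from the turntable's axis, 60 degrees apart; the middle one, empty, starts under the loupe.
- dish: A low round clear dish of seedlings, 44 mm diameter, 18 mm high, loose in the opposite outer seat. Origin: centre of its underside. It stays in its seat and rides along.
- lens (a point): Centre of the loupe, a small round lens 60 mm across in a black ring, 76 mm above the table, fixed on a post at the edge of the white square foot (290 x 290 x 18 mm) farthest from the robot. A specimen in the seat beneath it passes 20 mm under the ring.
- knob_grip (a point): Centre of the black T-bar on top of the locking plunger, which stands in a white bracket at the turntable's rim, on the side near the robot, left of the middle (112 mm from the turntable's axis). The bar is 44 mm long, 12 mm thick, 24 mm high, its centre 106 mm above the table when locked. x axis: along the bar; z up. Moves and turns with the bar. Beneath it a thin stem 9 mm thick and, 20 mm below the bar, a slotted steel collar 28 mm wide.
- plunger (a joint): Lift of the plunger in m: 0 fully home (locked), 0.020 highest. A spring pulls it down with 6 N at 0 and 9 N at the top. Its nose, 12 mm thick, sits 8 mm deep in a notch of the turntable's rim. A cross pin lies in the collar's slot: the bar can be twisted only when lifted 0.012 or more (lift about 0.017). Twisted, the pin rests on the collar and holds the plunger out at about 0.012 when let go.
- knob (a joint): Twist of the T-bar in rad, counter-clockwise seen from above: 0 to 1.4 (stops). 0: in line with the slot, drops home when let go (below about 0.15; it has up to 0.15 rad of play there). Above 0.5 it stays held out; 1.2 is a sound hold. Stiff enough to stay where it is left.
- handle_grip (a point): Centre of the black bar handle on the turntable's hub, on the turning axis, 116 mm above the table: bar 50 mm long, 12 mm thick, 24 mm high, on a 16 mm post. x axis: along the bar; z up. It turns with the turntable, a grey disc 248 mm across with a notched aluminium rim.
- turntable (a joint): Angle of the turntable in rad, counter-clockwise seen from above: starts near 0, stops at -1.07 and +1.07. The notches for the plunger lie at -1.047, 0 and +1.047 (60 degrees), each taking the nose within 0.05 rad; turning it against a stop is close enough. Light friction (0.1 N m); stays where it is left.
- jar: Bystander: a closed glass jar with plants, 74 mm diameter, 129 mm high, beside the viewer on the left. Origin: centre of its underside.
- bowl: Bystander: a yellow bowl of cress, 116 mm diameter, 65 mm high, beside the viewer on the right (a hand lens lies near it). Origin: centre of its underside.
Things that resemble listed ones, but are neither listed nor needed, are in the scene too. Leave any orange or turquoise look-alike of the block alone.

How it is judged:
By the outcome, as a careful person would: the job done as asked, in the order asked, and still so for the second after the job is handed in, with the robot touching nothing.
It also fails if it takes over 58 s, if anything falls off the work surface, if the arm or the gripper's body presses on something with over 40 N, if the wrist force passes 120 N, or if a joint passes its speed limit or range.

## Working session

There is one attempt and no reset: what is moved stays moved. The work goes in short steps, each a Python script; the robot and the scene stay as the last script left them, time stands still between calls to the robot, and variables do not carry over. Pictures are saved under pics/ and viewed, at most 10 in all, crops included, and the job is handed in when it is done.

```bash
ls; mkdir -p pics
python3 - <<'E'
from bench import env
import cv2
for n in("scene","top"):
    im=env.snapshot(n); cv2.imwrite(f"pics/{n}0.png",im[:,:,::-1]); print(env.get_calibration(n))
    for q in("block","dish","knob_grip","handle_grip","turntable","jar","bowl","plunger"):
        print(n,q,[( [round(v) for v in d["box"]],round(d["confidence"],2)) for d in env.boxes_of(n,q)][:4])
s=env.get_state();print(s["clock"],s["ee_rot"],s["grip_width"])
E
```

```text
pics
{'fovy': 47.27058887788936, 'cx': 321.7708349229247, 'cy': 237.41520255052419, 'xyz': array([1388.14143493,  133.41663036,  722.63760132]), 'orientation': array([0.61512641, 0.28878258, 0.30711652, 0.66626089])}
scene block [([212, 327, 241, 360], 0.75), ([108, 320, 134, 348], 0.62)]
scene dish [([278, 240, 304, 266], 0.74), ([81, 225, 148, 290], 0.5)]
scene knob_grip [([293, 178, 310, 212], 0.64)]
scene handle_grip [([196, 195, 327, 290], 0.83)]
scene turntable [([198, 195, 325, 292], 0.97)]
scene jar [([376, 211, 424, 292], 0.96), ([280, 240, 302, 266], 0.3)]
scene bowl [([81, 226, 145, 287], 0.56)]
scene plunger [([294, 174, 312, 215], 0.56)]
{'fovy': 57.2977477986005, 'cx': 319.20406767455773, 'cy': 243.94866873893406, 'xyz': array([ 475.61962428,   68.17884182, 1023.35014557]), 'orientation': array([ 0.70908923,  0.06688497, -0.06859179, -0.69858001])}
top block [([438, 176, 454, 196], 0.55), ([387, 254, 404, 271], 0.51), ([361, 172, 383, 189], 0.49)]
top dish [([327, 248, 347, 273], 0.62), ([230, 232, 268, 272], 0.6)]
top knob_grip []
top handle_grip [([309, 224, 417, 333], 0.96), ([297, 213, 426, 347], 0.2)]
top turntable [([312, 226, 416, 335], 0.77)]
top jar [([307, 224, 416, 334], 0.75), ([230, 230, 270, 272], 0.57)]
top bowl [([455, 216, 508, 269], 0.71), ([385, 253, 404, 274], 0.44)]
top plunger [([332, 311, 345, 326], 0.45)]
0.9 [2.31102679e-05 9.88178128e-01 1.53310096e-01 2.21050935e-05] 85.52615957053797
```

Run:
```python
import cv2
a=cv2.imread("pics/top0.png")[190:370,270:470]; cv2.imwrite("pics/c1.png",cv2.resize(a,(660,594),interpolation=cv2.INTER_CUBIC))
a=cv2.imread("pics/scene0.png")[150:310,60:440]; cv2.imwrite("pics/c2.png",cv2.resize(a,(798,336),interpolation=cv2.INTER_CUBIC))
```

```text
(no output)
```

View pics/c1.png

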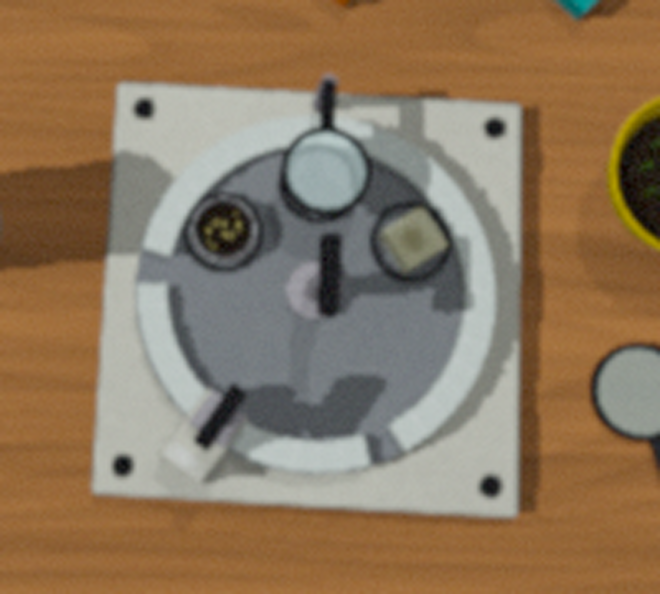

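View pics/c2.png

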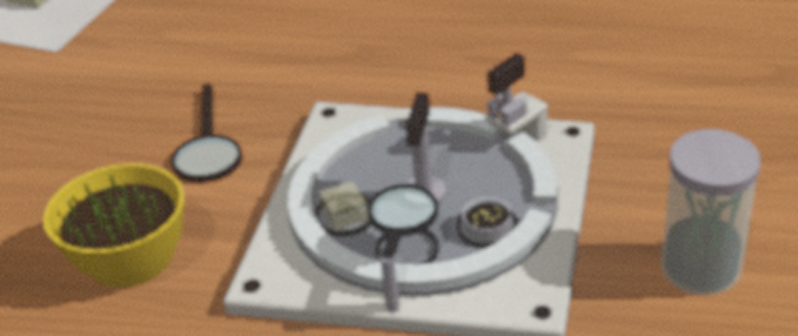

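The block is in the right seat (crop 412,240), so the turntable has to turn about +60°. The dish is on the left (222,230). The handle bar runs roughly along x (330,275), and the T-bar runs from (238,388) to (203,445).

```bash
cat > h.py <<'E'
from bench import env
import numpy as np, cv2
from scipy.spatial.transform import Rotation as R
def pix2world(c,uv,z):
    f=240/np.tan(np.radians(c["fovy"]/2)); u,v=uv
    q=c["orientation"]; d=R.from_quat([q[1],q[2],q[3],q[0]]).apply([(u-c["cx"])/f,-(v-c["cy"])/f,-1])
    o=np.array(c["xyz"]); return o+d*(z-o[2])/d[2]
def quat(yaw):   # tool down, tool y axis (closing line) at world angle yaw
    r=R.from_matrix(np.array([[np.sin(yaw),np.cos(yaw),0],[-np.cos(yaw),np.sin(yaw),0],[0,0,-1]]))
    x,y,z,w=r.as_quat(); return [w,x,y,z]
E
python3 - <<'E'
from h import *
c=env.get_calibration("top")
P={n:pix2world(c,(270+u/3.3,190+v/3.3),z) for n,(u,v),z in [("h1",(331,236),128),("h2",(331,314),128),("k1",(238,388),118),("k2",(203,445),118),("lens",(326,172),76),("f1",(118,83),18),("f2",(520,103),18),("f3",(518,517),18),("f4",(93,495),18),("blk",(414,239),42),("dish",(222,230),36)]}
for k,v in P.items(): print(k,v.round(1))
h=(P["h1"]+P["h2"])/2;k=(P["k1"]+P["k2"])/2
print(h,k,np.linalg.norm((h-k)[:2]),sum(P[f"f{i}"] for i in(1,2,3,4))/4)
for n,a,b in(("h","h2","h1"),("k","k2","k1")): d=P[b]-P[a];print(n,np.arctan2(d[1],d[0]),np.linalg.norm(d))
for p,z in((h,97),(k,95)):
  for y in np.arange(-3,3.2,.5):
    j=env.ik([p[0],p[1],z],quat(y)); print(z,round(y,2),None if j is None else np.round(j,2))
E
```

```text
h1 [614.3 -38.6 128. ]
h2 [565.6 -38.2 128. ]
k1 [519.9  18.5 118. ]
k2 [484.9  39.9 118. ]
lens [665.4 -41.8  76. ]
f1 [739.7  99.9  18. ]
f2 [ 729.5 -187.5   18. ]
f3 [ 441.1 -176.7   18. ]
f4 [451.5 111.   18. ]
blk [ 626.4 -105.6   42. ]
dish [631.6  25.6  36. ]
[589.93361129 -38.37740772 128.        ] [502.36550692  29.21868013 118.        ] 110.62280052500238 [590.43602548 -38.32116106  18.        ]
h -0.007624249398782795 48.75362155787247
k -0.5474311859743362 41.00320370212503Traceback (most recent call last):
  File "<stdin>", line 10, in <module>
  File "h.py", line 9, in quat
    r=R.from_matrix(np.array([[np.sin(yaw),np.cos(yaw),0],[-np.cos(yaw),np.sin(yaw),0],[0,0,-1]]))
  File "scipy/spatial/transform/_rotation.pyx", line 1143, in scipy.spatial.transform._rotation.Rotation.from_matrix
ValueError: Non-positive determinant (left-handed or null coordinate frame) in rotation matrix 0: [[-0.14112001 -0.9899925   0.        ]
 [ 0.9899925  -0.14112001  0.        ]
 [ 0.          0.         -1.        ]].
```

```bash
sed -i 's/\[\[np.sin(yaw),np.cos(yaw),0\],\[-np.cos(yaw),/[[-np.sin(yaw),np.cos(yaw),0],[np.cos(yaw),/' h.py
python3 - <<'E'
from h import *
for p,z in(([590,-38],97),([502.5,29],95),([502.5,29],200),([480,29],250)):
  for y in (-2.12,-1.59,-.92,-.54,1.02,1.55,2.22,2.6):
    j=env.ik([p[0],p[1],z],quat(y)); print(z,round(y,2),None if j is None else np.round(j,2))
E
```

```text
97 -2.12 [-0.06  0.68  0.15  1.75 -0.14  0.72 -1.96]
97 -1.59 [ 0.02  0.68  0.02  1.74 -0.02  0.72 -1.55]
97 -0.92 [ 0.12  0.68 -0.16  1.74  0.15  0.73 -1.03]
97 -0.54 [ 0.18  0.69 -0.25  1.74  0.24  0.74 -0.73]
97 1.02 [ 0.4   0.76 -0.62  1.73  0.57  0.84  0.54]
97 1.55 [ 0.46  0.79 -0.74  1.73  0.66  0.89  0.98]
97 2.22 [ 0.64  0.97 -1.15  1.72  0.98  1.14  1.4 ]
97 2.6 [ 0.64  0.97 -1.15  1.72  0.98  1.14  1.78]
95 -2.12 [-0.16  0.58  0.09  1.99 -0.09  0.57 -2.13]
95 -1.59 [-0.08  0.58 -0.03  1.99  0.03  0.57 -1.72]
95 -0.92 [ 0.01  0.59 -0.16  1.99  0.17  0.58 -1.19]
95 -0.54 [ 0.06  0.59 -0.24  1.99  0.25  0.59 -0.89]
95 1.02 [ 0.28  0.65 -0.57  1.98  0.55  0.67  0.37]
95 1.55 [ 0.34  0.67 -0.68  1.98  0.64  0.71  0.81]
95 2.22 [ 0.57  0.88 -1.15  1.97  0.98  1.    1.15]
95 2.6 [ 0.57  0.88 -1.15  1.97  0.98  1.    1.53]
200 -2.12 [-0.06  0.43 -0.06  1.88  0.04  0.83 -2.26]
200 -1.59 [ 0.04  0.43 -0.2   1.88  0.11  0.84 -1.81]
200 -0.92 [ 0.13  0.44 -0.32  1.88  0.18  0.85 -1.21]
200 -0.54 [ 0.17  0.45 -0.38  1.87  0.22  0.86 -0.87]
200 1.02 [ 0.39  0.51 -0.73  1.87  0.42  0.92  0.48]
200 1.55 [ 0.45  0.55 -0.84  1.87  0.49  0.95  0.94]
200 2.22 [ 0.6   0.67 -1.15  1.86  0.7   1.08  1.4 ]
200 2.6 [ 0.6   0.67 -1.15  1.86  0.7   1.08  1.78]
250 -2.12 [ 0.02  0.34 -0.17  1.87  0.07  0.94 -2.3 ]
250 -1.59 [ 0.11  0.35 -0.3   1.86  0.12  0.95 -1.83]
250 -0.92 [ 0.19  0.36 -0.4   1.86  0.17  0.96 -1.21]
250 -0.54 [ 0.22  0.36 -0.45  1.86  0.19  0.96 -0.85]
250 1.02 [ 0.47  0.43 -0.81  1.85  0.37  1.01  0.52]
250 1.55 [ 0.54  0.47 -0.95  1.85  0.44  1.05  0.97]
250 2.22 [ 0.64  0.55 -1.15  1.85  0.56  1.11  1.51]
250 2.6 [ 0.64  0.55 -1.15  1.85  0.56  1.11  1.89]
```

Run:
```python
from h import *
env.move_pose([500,25,230],quat(-2.12))
c=env.get_calibration("wrist"); im=env.snapshot("wrist"); cv2.imwrite("pics/w1.png",im[:,:,::-1])
np.save("w1.npy",c,allow_pickle=True); print(c,env.boxes_of("wrist","knob_grip"),env.boxes_of("wrist","handle_grip"))
s=env.get_state();print(s["clock"],s["position"],s["wrist_force"])
```

```text
{'fovy': 61.553181751848925, 'cx': 318.84584978447265, 'cy': 237.384443299725, 'xyz': array([559.21966896, -11.89357244, 372.87017357]), 'orientation': array([-0.48338654,  0.06650974, -0.11863783,  0.86477684])} [{'box': [297.1, 189.7, 322.4, 265.8], 'confidence': 0.62}] [{'box': [165.2, 0.0, 487.1, 220.6], 'confidence': 0.92}]
3.575 [500.12985753  24.3084726  229.96363744] [-0.88428175 -0.4445074  -0.46746346]
```

View pics/w1.png

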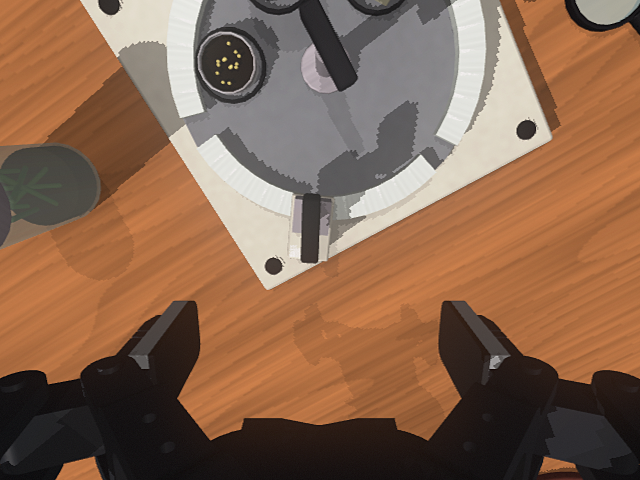

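The wrist view shows the T-bar from about (312,195) to (310,262), and the handle's near end at (345,88).

Run:
```python
from h import *
c=np.load("w1.npy",allow_pickle=True).item()
im=cv2.imread("pics/w1.png"); g=im.max(2)
for (x0,y0,x1,y1),z in (((285,185,340,270),118),((285,0,375,100),128)):
    m=(g[y0:y1,x0:x1]<62).astype(np.uint8); m=cv2.morphologyEx(m,cv2.MORPH_OPEN,np.ones((5,5)))
    n,l,st,ce=cv2.connectedComponentsWithStats(m); i=1+st[1:,4].argmax()
    r=cv2.minAreaRect(np.argwhere(l==i)[:,::-1].astype(np.float32)); b=cv2.boxPoints(r)+[x0,y0]
    print(b.round(1).tolist()); B=np.array([pix2world(c,p,z) for p in b]); print(B.round(1).tolist(),B.mean(0))
    e=[B[1]-B[0],B[2]-B[1]]; d=max(e,key=np.linalg.norm); print(np.linalg.norm(e,axis=1),np.arctan(d[1]/d[0]))
cv2.imwrite("pics/c3.png",cv2.resize(im[170:290,250:400],(750,600)))
```

```text
[[303.0, 194.0], [319.0, 194.0], [319.0, 216.0], [303.0, 216.0]]
[[528.2, 19.0, 118.0], [522.8, 10.3, 118.0], [510.6, 17.8, 118.0], [516.0, 26.6, 118.0]] [519.41367445  18.40086196 118.        ]
[10.20077507 14.35198653] -0.551235394767328
[[293.0, 3.0], [315.0, -8.0], [359.6, 81.2], [337.6, 92.2]]
[[620.7, -33.3, 128.0], [618.9, -46.3, 128.0], [567.3, -44.2, 128.0], [568.8, -30.5, 128.0]] [593.91345698 -38.56433816 128.        ]
[13.073348   51.65553557] -0.04008324433705889
```

View pics/c3.png

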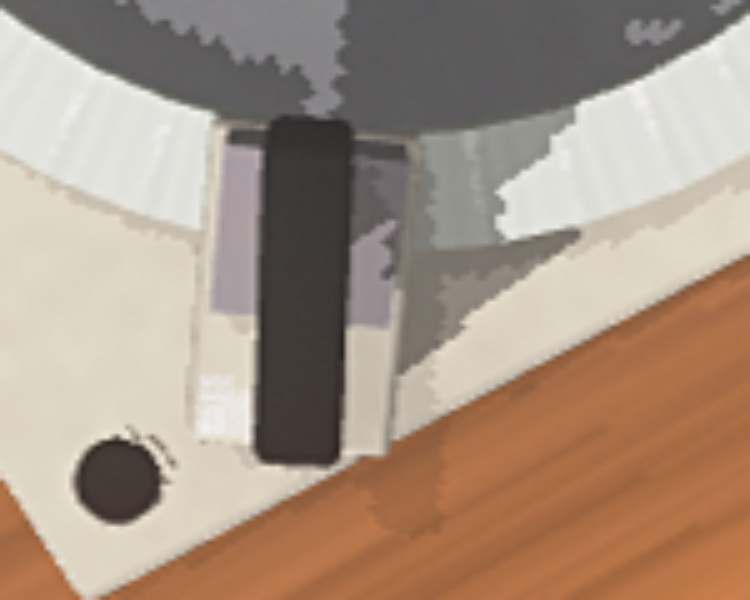

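The T-bar's ends are at about crop (312,118) and (298,466).

Run:
```python
from h import *
c=np.load("w1.npy",allow_pickle=True).item()
a,b=[pix2world(c,(250+u/5,170+v/5),118) for u,v in((312,118),(298,466))]
d=a-b; print(a,b,(a+b)/2,np.linalg.norm(d),np.arctan2(d[1],d[0]))
```

```text
[525.25735778  13.71400602 118.        ] [486.38785272  40.05232093 118.        ] [505.82260525  26.88316348 118.        ] 46.95258519110993 -0.595539652436677
```

```bash
cat >> h.py <<'E'
def st(t=""):
    s=env.get_state(); print(t,round(s["clock"],1),np.round(s["position"],1),"F",np.round(s["wrist_force"],1),"M",np.round(s["ft_torque"],2),"w",round(s["grip_width"],1),round(s["grip_force"],1),flush=True)
E
python3 - <<'E'
from h import *
p=[503.5,28.3]; y=-0.58-np.pi/2
env.move_pose([*p,140],quat(y)); env.grip(45); 
print(env.move_l([*p,88],max_speed=80,max_force=15)); st("down")
env.grip(0,50); st("grip")
env.move_l([*p,96],max_speed=40); st("8")
env.move_l([*p,105],max_speed=40); st("17")
c=env.get_calibration("wrist"); im=env.snapshot("wrist"); cv2.imwrite("pics/w2.png",im[:,:,::-1])
E
```

```text
False
down 5.3 [503.8  28.3  88.2] F [ 0.6  0.2 -0.1] M [-0.06  0.01 -0.03] w 45.0 0.0
grip 5.7 [504.   28.5  88.6] F [-0.6  0.1  4.5] M [0.05 0.09 0.02] w 11.0 51.2
8 6.0 [503.8  28.5  95.7] F [ 2.7  0.7 -7.8] M [ 0.18 -0.69 -0.05] w 11.3 49.5
17 6.4 [503.7  28.5 105.1] F [ 3.8  1.7 -9.8] M [ 0.29 -0.86  0.02] w 11.3 49.3
```

View pics/w2.png

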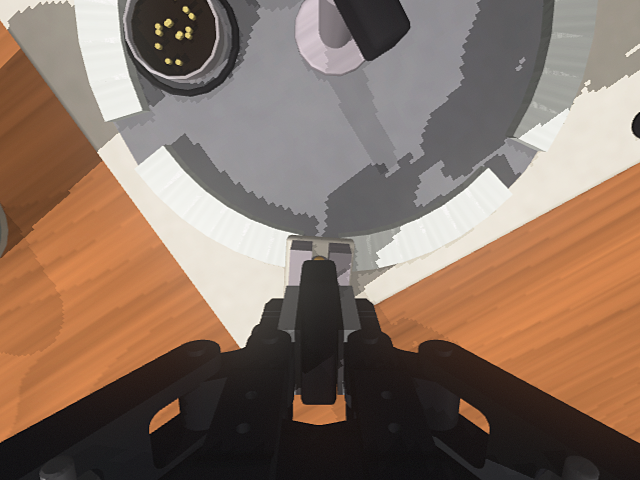

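The grip is centred on the T-bar and it has lifted about 17 mm. Next is the twist.

Run:
```python
from h import *
p=[503.5,28.3]; y=-0.58-np.pi/2
for a in np.linspace(0,1.27,8)[1:]:
    j=env.ik([*p,105],quat(y+a)); env.move_joints(j); st(f"{a:.2f}")
    if abs(env.get_state()["ft_torque"][2])>2.5: print("high torque");break
```

```text
0.18 6.7 [503.7  28.4 104.9] F [ 3.3  1.9 -8.9] M [ 0.38 -0.87  0.07] w 11.4 49.3
0.36 7.0 [503.7  28.4 105. ] F [ 3.2  2.  -8.9] M [ 0.46 -0.95  0.05] w 11.7 49.3
0.54 7.2 [503.7  28.4 105. ] F [ 4.   2.8 -8.9] M [ 0.42 -0.96 -0.01] w 11.4 49.3
0.73 7.5 [503.7  28.4 105. ] F [ 4.2  2.  -9.1] M [ 0.6  -0.97  0.  ] w 11.1 49.3
0.91 7.8 [503.7  28.4 105. ] F [ 4.4  2.4 -9.1] M [ 0.53 -1.04  0.08] w 11.0 49.3
1.09 8.0 [503.7  28.4 105. ] F [ 4.4  2.4 -9.9] M [ 0.6  -1.1   0.04] w 11.1 49.3
1.27 8.3 [503.7  28.3 105. ] F [ 4.4  2.8 -8.8] M [ 0.64 -1.03  0.06] w 11.2 49.3
```

Run:
```python
from h import *
p=[503.5,28.3]; y=-0.58-np.pi/2+1.27
env.move_l([*p,99.5],max_speed=40); st("low")
env.grip(45); st("rel")
env.move_l([*p,145]); 
env.move_pose([565,-10,200],quat(-1.6))
c=env.get_calibration("wrist"); np.save("w3.npy",c,allow_pickle=True); im=env.snapshot("wrist"); cv2.imwrite("pics/w3.png",im[:,:,::-1]); st()
```

```text
low 8.6 [503.8  28.4 100.4] F [1.7 1.5 2.5] M [ 0.45 -0.45  0.02] w 11.4 51.1
rel 9.0 [503.   27.8  99.3] F [-0.1  1.6  0.4] M [ 0.   -0.    0.01] w 45.1 0.0
 10.0 [562.9  -9.3 198. ] F [ 0.2 -0.6 -0.5] M [ 0.    0.05 -0.01] w 45.3 0.0
```

View pics/w3.png

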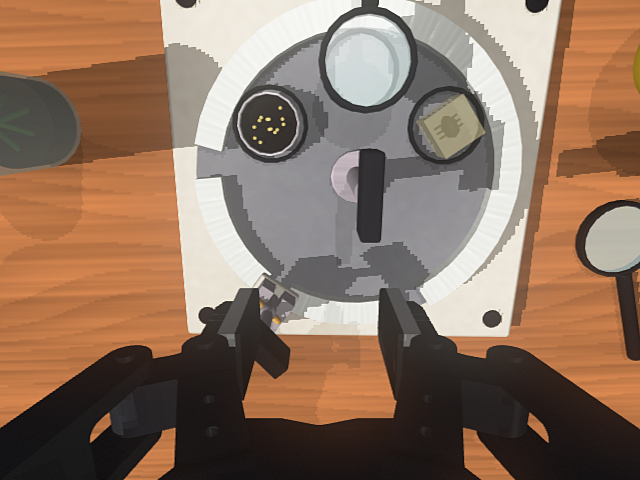

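The knob stays twisted at about (270,350). The handle's top face runs from (372,149) to (370,242), and the block is at (453,127) in the right seat.

Run:
```python
from h import *
c=np.load("w3.npy",allow_pickle=True).item()
a,b=[pix2world(c,q,128) for q in((372,149),(370,242))]
m=(a+b)/2; d=a-b; th=np.arctan2(d[1],d[0]); print(a,b,m,np.linalg.norm(d),th,c["xyz"])
p=(m[:2]+[590.2,-38.4])/2; print(p); th=-0.03; y=th-np.pi/2
env.move_pose([*p,150],quat(y))
print(env.move_l([*p,97.5],max_speed=80,max_force=15)); st("down")
env.grip(0,40); st("grip")
for a in np.linspace(0,1.047,7)[1:]:
    j=env.ik([*p,97.5],quat(y+a)); env.move_joints(j); st(f"{a:.2f}")
    if abs(env.get_state()["ft_torque"][2])>1.5: print("high torque");break
```

```text
[619.68812749 -39.20039989 128.        ] [569.49536803 -38.51044222 128.        ] [594.59174776 -38.85542106 128.        ] 50.19750136498826 -0.013745293651069312 [633.37823764 -12.09003119 341.11613752]
[592.39587388 -38.62771053]
False
down 11.2 [592.8 -38.5  97.9] F [-0.3 -0.3  0.2] M [ 0.01  0.03 -0.02] w 45.3 0.0
grip 11.6 [592.8 -39.3  98.2] F [ 0.  -1.8  4.1] M [-0.3   0.11  0.01] w 13.5 39.0
0.17 11.8 [592.4 -39.4  98.2] F [-1.3 -1.4  5.5] M [-0.38  0.34 -0.  ] w 13.2 39.4
0.35 12.1 [592.3 -39.5  98.2] F [-1.8 -2.2  5.6] M [-0.49  0.37 -0.06] w 13.2 39.4
0.52 12.3 [593.6 -39.   98.2] F [ 0.6 -1.7  4.5] M [-0.37 -0.25 -0.08] w 13.5 41.4
0.70 12.6 [592.6 -39.7  98.2] F [-0.2 -3.7  6.8] M [-0.55  0.2   0.03] w 13.3 39.8
0.87 12.9 [592.8 -39.6  98.2] F [-0.5 -3.5  5.9] M [-0.55  0.08 -0.04] w 13.3 39.8
1.05 13.1 [592.9 -39.6  98.2] F [-0.9 -2.6  5.9] M [-0.51  0.07 -0.06] w 13.2 39.8
```

Run:
```python
from h import *
p=[592.4,-38.6]; y=-0.03-np.pi/2
for a in np.arange(1.06,1.16,0.015):
    env.move_joints(env.ik([*p,97.5],quat(y+a))); env.pause(.1); st(f"{a:.3f}")
    if abs(env.get_state()["ft_torque"][2])>0.4: print("stop felt");break
env.grip(45); st("rel"); env.move_l([*p,150])
env.move_pose([560,-20,200],quat(-1.0))
im=env.snapshot("wrist"); cv2.imwrite("pics/w4.png",im[:,:,::-1]); st()
```

```text
1.060 13.5 [592.9 -39.6  98.2] F [ 0.5 -3.1  5.9] M [-0.54  0.07 -0.04] w 12.8 40.0
1.075 13.8 [592.9 -39.6  98.2] F [-0.2 -1.9  6.5] M [-0.51  0.01 -0.03] w 12.9 39.9
1.090 14.2 [592.9 -39.6  98.2] F [-0.6 -3.   6.1] M [-0.53  0.04 -0.04] w 13.3 39.9
1.105 14.5 [592.9 -39.6  98.2] F [ 0.2 -2.7  5.8] M [-0.57  0.   -0.01] w 13.4 39.9
1.120 14.9 [592.9 -39.6  98.2] F [-0.7 -2.3  5.5] M [-0.54  0.1  -0.04] w 13.5 39.9
1.135 15.2 [592.9 -39.6  98.2] F [-0.3 -2.6  5. ] M [-0.54  0.03 -0.  ] w 13.5 39.9
1.150 15.6 [592.9 -39.6  98.2] F [-0.4 -2.9  5.4] M [-0.53  0.1  -0.04] w 13.2 40.0
rel 16.0 [592.  -38.1  97.1] F [ 0.2 -0.1  0.1] M [ 0.03  0.03 -0.06] w 44.7 0.0
 17.0 [559.5 -20.9 198.4] F [ 0.2 -1.1 -0.3] M [ 0.04 -0.   -0.01] w 44.7 0.0
```

View pics/w4.png

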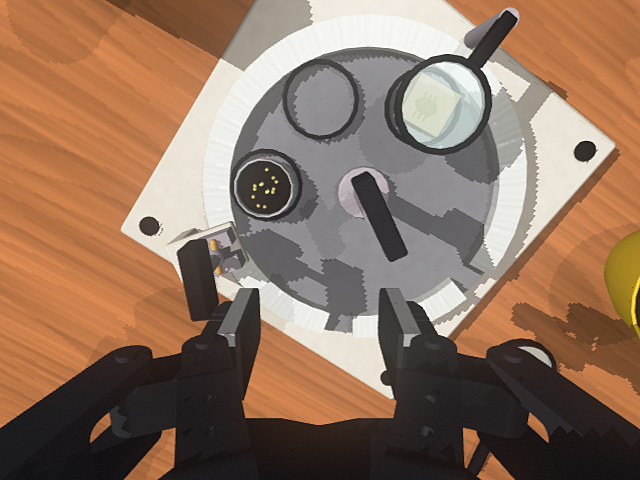

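The block is now seen through the loupe at (433,103), and the dish is in its seat at (265,188). The handle runs from about (361,176) to (397,256); I'll check its angle more exactly.

Run:
```python
from h import *
c=env.get_calibration("wrist")
def ang(im,c,box):
    x0,y0,x1,y1=box; g=im[y0:y1,x0:x1].max(2); m=(g<62).astype(np.uint8); m=cv2.morphologyEx(m,cv2.MORPH_OPEN,np.ones((5,5)))
    n,l,s,ce=cv2.connectedComponentsWithStats(m); i=1+s[1:,4].argmax()
    b=cv2.boxPoints(cv2.minAreaRect(np.argwhere(l==i)[:,::-1].astype(np.float32)))+[x0,y0]
    B=np.array([pix2world(c,q,122) for q in b]); e=[B[1]-B[0],B[2]-B[1]]; d=max(e,key=np.linalg.norm)
    print(b.round().tolist(),B.mean(0).round(1),np.linalg.norm(e,axis=1).round(1),"ang",np.arctan2(d[1],d[0])%np.pi)
ang(cv2.imread("pics/w3.png"),np.load("w3.npy",allow_pickle=True).item(),(340,140,400,250))
ang(cv2.imread("pics/w4.png"),c,(335,165,425,270))
# foot-independent check via top camera
t=env.snapshot("top"); cv2.imwrite("pics/t1.png",t[:,:,::-1]); c=env.get_calibration("top")
ang(cv2.imread("pics/top0.png"),c,(360,255,380,290)); ang(t,c,(350,250,390,295))
```

```text
[[356.0, 241.0], [359.0, 148.0], [385.0, 149.0], [382.0, 242.0]] [593.8 -39.3 122. ] [51.2 13.5] ang 3.1060137859552994
[[350.0, 178.0], [370.0, 169.0], [408.0, 254.0], [388.0, 263.0]] [594.  -39.6 122. ] [12.  53.3] ang 1.0298561952693666
[[367.0, 262.0], [372.0, 262.0], [372.0, 284.0], [367.0, 284.0]] [591.4 -37.4 122. ] [10.4 45.7] ang 3.1332315024300916
[[349.0, 251.0], [364.0, 250.0], [366.0, 294.0], [351.0, 295.0]] [592.4 -12.5 122. ] [29.7 90.4] ang 0.04006013228801564
```

The turntable has turned 1.066 rad, so it's at the stop and inside the notch's capture range. Next I twist the plunger back.

Run:
```python
from h import *
p=[503.6,28.3]; y=-0.58-np.pi/2
env.move_pose([*p,150],quat(y+1.27))
print(env.move_l([*p,100],max_speed=80,max_force=15)); st("down")
env.grip(0,50); st("grip")
env.move_l([*p,105.5],max_speed=40); st("lift")
for a in np.linspace(1.27,0,8)[1:]:
    env.move_joints(env.ik([*p,105.5],quat(y+a)))
    if abs(env.get_state()["ft_torque"][2])>2.5: print("high torque");break
st("twisted")
for z in (100,95,91,88): print(env.move_l([*p,z],max_speed=40,max_force=20)); st(z)
```

```text
False
down 18.3 [504.1  28.4 100.3] F [0.3 0.1 0.4] M [ 0.06 -0.03  0.02] w 45.0 0.0
grip 18.7 [504.   28.5 100.6] F [-0.6  0.6  2.8] M [ 0.03  0.16 -0.02] w 10.7 50.8
lift 19.0 [503.7  28.4 104.9] F [ 3.2  1.1 -9.7] M [ 0.23 -0.69 -0.  ] w 11.3 48.9
twisted 20.8 [503.7  28.5 105.5] F [ 2.5  1.8 -9.5] M [ 0.28 -0.8  -0.03] w 11.3 49.0
False
100 21.1 [503.7  28.5  99.8] F [ 3.2  0.5 -8.7] M [ 0.29 -0.73  0.06] w 11.2 49.2
False
95 21.4 [503.7  28.5  94.9] F [ 2.   2.3 -7.4] M [ 0.4  -0.7  -0.03] w 11.1 49.3
False
91 21.6 [503.7  28.5  90.9] F [ 3.   2.3 -7.1] M [ 0.47 -0.64  0.  ] w 11.0 49.5
False
88 21.9 [503.8  28.5  88.8] F [0.6 3.2 1.6] M [ 0.52 -0.23 -0.  ] w 11.2 50.8
```

Run:
```python
from h import *
p=[503.6,28.3]; y=-0.58-np.pi/2
env.grip(45); st("rel"); env.move_l([*p,150]); env.grip(0,20)
env.move_l([*p,123]); print(env.move_l([*p,114],max_speed=15,max_force=8)); st("touch")
env.move_l([*p,150]); env.grip(45); env.move_pose([560,-20,210],quat(-1.6))
im=env.snapshot("wrist"); cv2.imwrite("pics/w5.png",im[:,:,::-1]); st()
```

```text
rel 22.3 [503.2  27.9  87.9] F [ 0.7  0.2 -0.3] M [0.01 0.01 0.01] w 45.0 0.0
True
touch 24.1 [504.1  28.3 118.1] F [-0.3 -1.1  6. ] M [ 0.01  0.22 -0.01] w -0.0 2.7
 25.7 [558.5 -19.  209. ] F [-0.3  0.6  0.1] M [-0.02  0.02  0.02] w 45.0 0.0
```

View pics/w5.png

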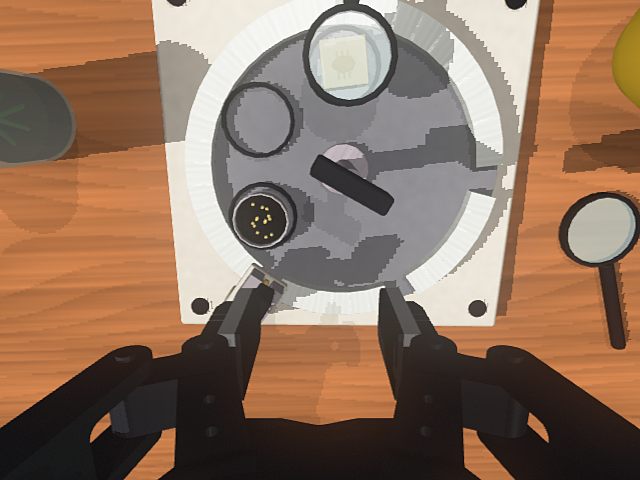

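The T-bar's top is at 118.1 mm, which means the plunger is fully home. The block sits under the loupe (343,62), and the dish is in its seat (261,218).

Run:
```python
from h import *
print(env.finish_job())
```

```text
the job is handed in; nothing more can be done
None
```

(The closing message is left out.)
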